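# Clamp the red rock for the microscope

## Robot

A 7-joint arm with a two-finger parallel gripper is mounted at the origin on the work surface. World frame = base frame: x ahead of the robot, y to its left, z up, the work surface at z = 0. Lengths are in m, angles in rad, forces in N, time in s.
With the tool pointing down it reaches from about 0.4 to 0.85 m from the base axis. Payload 10.4 kg.
Tool frame: the origin (TCP) lies at the very end of the fingers, on their centre line; the grasp point (between the pads) lies 19 mm behind it; z points along the fingers, y is the direction in which the jaws open and shut (so a half turn about z gives the same grasp; the last joint's range is limited). The gripper opens to 85 mm and grips with 20 to 120 N. Pads are 22 mm wide; open, the fingers measure 114 mm over their backs; the gripper's body (76 mm by 85 mm) begins 54 mm behind the grasp point. The pads swing forward as they close: fully open they stand 13 mm farther back than shut.
Start: joints at [1.162, 0.332, -0.065, 1.46, 0.022, 1.35, -0.088], TCP at [0.235, -0.579, 0.21] pointing down, gripper open.
Joint ranges: [-2.6, 2.6], [-0.5, 2.12], [-1.47, 1.34], [0.16, 2.42], [-1.27, 4.41], [0.06, 2.06], [-2.6, 2.6]. Speed limits (rad/s): [2.22, 2.22, 2.79, 2.79, 3.14, 3.14, 3.14].

## Interface

Orientations are given as a unit quaternion [x, y, z, w].
In Python, from workcell import get_obs, camera, camera_info, hand_in gives the robot as it stands.
- The arm moves only by the tool move_arm, never from a script. Its argument "moves" is a list of rows, each a list of 3 entries, a list of its own where there are three numbers: the shift along the tool's x, y, z in units of 25 mm (1.0 is 25 mm), then the turn, a rotation vector about the tool's x, y, z in degrees, then the opening, from 0 (shut) to 1 (fully open). A call has 1 to 5 rows; each row shifts and turns the commanded pose from where the row before left it, along the tool's axes as they then stand; what a row does not reach is not made up. A row lasts 1/8 s, in which the tool goes at most 62.5 mm and 10.7 degrees, less where a joint would pass 70% of its speed; a pose out of reach is approached as far as the arm can. A call is refused whole if a number of a shift passes 1 or a number of a turn 10.7, either way. A call with a gripper value outside its range is refused whole. The fingers move at their own pace and stop on an object; "squeeze" is the grip in N (left out, the last holds). Time passes only in rows, so rows that do not move let the fingers close. It gives the time, the measured TCP pose, the force and the opening at its end, in the units of the state.
- get_obs(): the state, without advancing time (a new reading comes with each control period).
- camera(name): name is "scene" or "top" or "wrist"; returns the picture (400x640x3 uint8, red, green, blue); there is no depth.
- camera_info(name): a dict with "fx", "fy", "cx", "cy" (pixels), "origin" and "rotation" of the camera in the world. Camera axes: x right, y down, z forward; pixel columns grow to the right and rows downward; lengths in m; the calibration is good to about 2 mm. A picture is of the moment at which its call begins: read the wrist's pose just before it. camera_info takes no time and is no camera call; for the wrist camera it gives the pose at the moment of the call.
- hand_in(): hands the job in, once; it reports no verdict.
The state is a dict: "clock": time; "joint_pos": joint angles; "joint_velocities": joint speeds; "tau": joint torques, N m; "position": TCP position; "ee_rot": TCP orientation; "ft_force": force on the tool from outside, world axes, zero at the start; "torque": the same for the moment, N m; "grip_width": opening from 0.0 (shut) to 1.0 (fully open).
Only numpy, scipy, OpenCV 4.12 (cv2) and the standard library are available. Lean on these libraries where they do the work, as an engineer would, in place of code of your own. Each camera call takes 0.05 s, during which the arm holds its last target. There are 200 camera calls.

## Task

Two identical specimen clamps stand on the bench, one with a red rock block lying loose between its jaws, the other with a white one. On the clamp with the red block, swing the turnbuckle's bar up and over, away from the robot, until it comes to a firm stop, so that both jaws draw in and hold the red block tight where it lies. Leave the bar of the other clamp as it is, and let go.

Things in the scene. Friction and masses are not known exactly. Their poses are not given: they have to be found in the camera images.
- red_bar_tip (a point): Centre of the black 18 mm ball ending the 10 mm steel bar on the red block's brass turnbuckle, 85 mm from its fixed level turning axis, which is 45 mm above the table. Site axes: z outward along the bar, y along the turning axis, x the way it tightens. Starts leaning 0.2 to 0.5 rad from upright to the robot; grips the block about 0.7 rad past upright, hard stop at 0.85. Stays where left.
- red_block: Brick-red loose rock block, 45 (clamp's x) by 60 (between the jaws) by 40 mm high, about 0.25 kg; origin: centre of its underside, 12 mm above the table on the clamp's cream base plate (160 x 200 mm, fixed). It lies beyond the turnbuckle, centre about 70 mm from the turning axis, 4 to 10 mm free at each jaw at the start.
- red_jaw: The +y one of two mirrored black jaws by the red block, 125 x 16 mm, top 58 mm above the table. Each slides in 7 mm per rad of the bar. Origin at table height in its inner face, 35 mm beyond the turning axis; x away from the robot, z up. Shut fingers pushing the bar 30 to 40 mm above the axis move it with 4 to 7 N; push 10 to 15 N at the stop and the screw keeps its squeeze.
- white_bar_tip (a point): The same ball on the bar of the other, identical clamp, the one with the white block: to be left alone.
Mind the look-alikes: they are no part of the job. What is meant by the red_block is not purple or yellow, and is the smaller of those in its own colour.

How it is judged:
At the end, for the whole second after the job is handed in: The red block is squeezed by its jaws with more than 4 N, the ball of its clamp's bar having swung over to more than 50 mm from its start; the block is at rest, within 15 mm of its start and within 10 degrees of level; the ball of the white block's clamp is within 20 mm of its start (contact force between red_jaw and red_block above 4 N and distance of red_bar_tip from where it was at the start of the episode above 0.05 m and distance of red_block from where it was at the start of the episode below 0.015 m and angle between red_block's own z axis and vertical below 0.17 rad and linear speed of red_block below 0.02 m/s and distance of white_bar_tip from where it was at the start of the episode below 0.02 m); the robot touches nothing.
It fails at once if the bar of the other clamp is moved (distance of white_bar_tip from where it was at the start of the episode above 0.02 m).
It also fails if it takes over 32 s, if anything falls off the work surface, if the arm or the gripper's body presses on something with over 40 N, if the wrist force passes 120 N, or if a joint passes its speed limit or range.

## Working session

There is one attempt and no reset: what is moved stays moved. The work goes in short steps, Python scripts to look and compute and a tool call to move; the robot and the scene stay as the last step left them, time stands still between calls to the robot, and variables do not carry over. Pictures are saved under pics/ and viewed, about 8 in all and at most 12, crops included, and the job is handed in when it is done.

Besides the shell and the picture viewer there is one more tool, called as a command line: name --argument value ..., lists and objects as JSON in quotes. move_arm: Moves the arm, as the interface text tells. Its arguments: {"type":"object","properties":{"moves":{"type":"array","items":{"type":"array"}},"squeeze":{"type":"number"}},"required":["moves"]}

```bash
mkdir -p pics
cat > h.py <<'E'
import numpy as np,cv2
from workcell import *
def snap(n,f): 
    i=camera_info(n); im=camera(n); cv2.imwrite(f'pics/{f}.png',im[:,:,::-1]); return im,i
def proj(i,p):
    c=np.array(i['rotation']).T@(np.array(p)-np.array(i['origin'])); return np.array([i['fx']*c[0]/c[2]+i['cx'],i['fy']*c[1]/c[2]+i['cy']])
def onz(i,u,v,z):
    d=np.array(i['rotation'])@np.array([(u-i['cx'])/i['fx'],(v-i['cy'])/i['fy'],1]); o=np.array(i['origin']); return o+d*(z-o[2])/d[2]
def tri(obs):
    A=np.zeros((3,3));b=np.zeros(3);L=[]
    for i,u,v in obs:
        d=np.array(i['rotation'])@np.array([(u-i['cx'])/i['fx'],(v-i['cy'])/i['fy'],1]);d/=np.linalg.norm(d);o=np.array(i['origin']);P=np.eye(3)-np.outer(d,d);A+=P;b+=P@o;L.append((P,o))
    x=np.linalg.solve(A,b);return x,[np.linalg.norm(P@(x-o)) for P,o in L]
E
python3 - <<'E'
from h import *
a,i=snap('scene','s1');b,j=snap('top','t1')
print(i['origin'],j['origin'],get_obs())
cv2.imwrite('pics/st.png',cv2.resize(np.vstack([a,b]),(480*1,600))[:,:,::-1])
E
```

```text
[ 1.13572166 -0.42176604  1.09683413] [ 0.43852704 -0.00737061  1.05150419] {'clock': 0.1, 'joint_pos': array([ 1.16236803,  0.33281814, -0.06473353,  1.46085954,  0.02158607,
        1.34987467, -0.08849432]), 'joint_velocities': array([-0.00058117, -0.00196016, -0.00069558, -0.00079015, -0.00125392,
       -0.00165802,  0.00047818]), 'tau': array([ 1.63836772e-03, -6.26750708e+01,  4.91113623e-02, -3.92431891e+01,
        1.63931202e-02,  6.97855692e-03,  6.93626566e-05]), 'position': array([ 0.23508993, -0.57871568,  0.20948861]), 'ee_rot': array([ 9.81444371e-01,  1.91746047e-01, -1.36687187e-04, -6.17508647e-04]), 'ft_force': array([-0.07558934,  0.35466996, -0.30913698]), 'torque': array([-0.03603823,  0.01381602, -0.02373034]), 'grip_width': 1.0014983617737088}
```

View pics/s1.png

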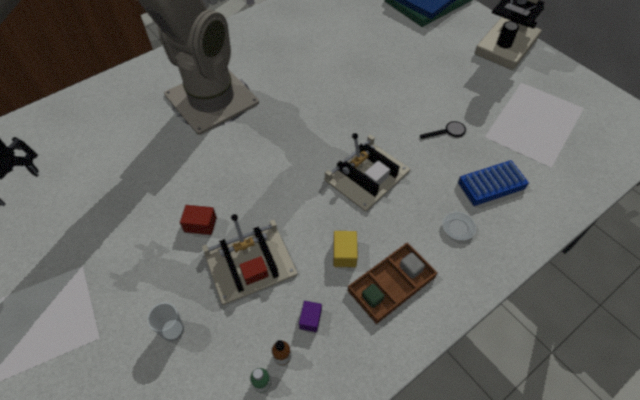

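View pics/t1.png

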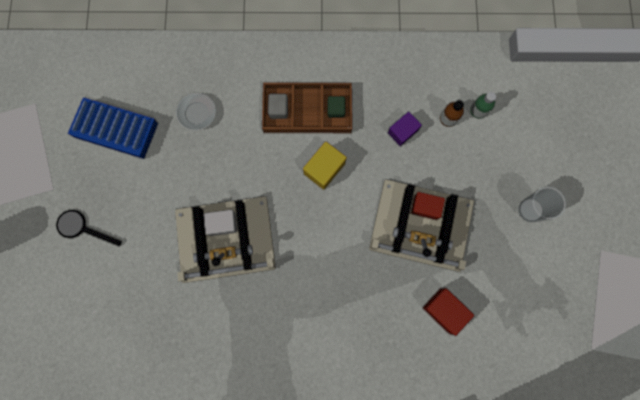

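Scene view: the red block in its clamp is at (254,268), with the ball at (235,218). A larger loose red block is at (198,219). The white clamp's ball is at (355,136). 

Candidates in the top view are the red block in the clamp (429,206), the larger loose red block (449,311), yellow (325,165) and purple (405,128). I choose the one between the jaws at (429,206), whose ball is near (427,252). Next is a close crop to check that.

Run:
```python
import cv2,numpy as np
a=cv2.imread('pics/t1.png')[170:280,360:490];b=cv2.imread('pics/s1.png')[200:310,190:320]
cv2.imwrite('pics/c1.png',np.hstack([cv2.resize(x,None,fx=3,fy=3,interpolation=2)for x in(a,b)]))
```

```text
(no output)
```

View pics/c1.png

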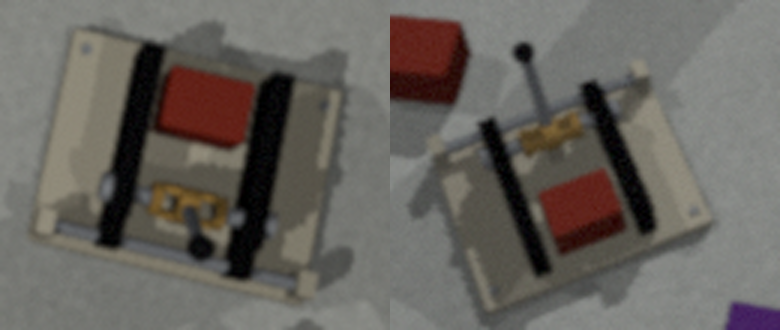

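The crop confirms the red block lies between two jaws. The ball is at top (427,252) and scene (234.3,217.3); the turnbuckle centre is at top (422.5,237.5).

Run:
```python
from h import *
i=camera_info('scene');j=camera_info('top')
B,e=tri([(j,427,252),(i,234.3,217.3)]);print('ball',B,e)
c=lambda x,y:(360+x/3,170+y/3); s=lambda x,y:(190+(x-390)/3,200+y/3)
A,e=tri([(j,*c(188,204)),(i,*s(551,132))]);print('turnb',A,e,onz(j,*c(188,204),.05))
R,e=tri([(j,*c(207,103)),(i,*s(580,200))]);print('blocktop',onz(j,*c(210,98),.052),e)
C=[onz(j,*c(*p),.012) for p in[(78,30),(340,90),(306,298),(33,237)]]
print(np.round(C,3));
for k in range(4):print(np.linalg.norm(C[k]-C[k-1]),np.degrees(np.arctan2(*(C[k]-C[k-1])[[1,0]])))
# jaw edges
for p,q in [((140,45),(98,243)),((162,48),(122,243)),((270,76),(228,275)),((293,78),(250,275))]:
    P,Q=onz(j,*c(*p),.058),onz(j,*c(*q),.058);print(np.round(P,3),np.round(Q,3),np.degrees(np.arctan2(*(P-Q)[[1,0]])))
print('whiteball',tri([(j,216,261),(i,355,136)]))
```

```text
Traceback (most recent call last):
  File "h.py", line 12, in tri
    d=np.array(i['rotation'])@np.array([(u-i['cx'])/i['fx'],(v-i['cy'])/i['fy'],1]);d/=np.linalg.norm(d);o=np.array(i['origin']);P=np.eye(3)-np.outer(d,d);A+=P;b+=P@o;L.append((P,o))
      ~~~~~~~~~~~~~~~~~~~~~~~^~~~~~~~~~~~~~~~~~~~~~~~~~~~~~~~~~~~~~~~~~~~~~~~~~~~~~
ValueError: matmul: Input operand 1 has a mismatch in its core dimension 0, with gufunc signature (n?,k),(k,m?)->(n?,m?) (size 3 is different from 4)
```

```bash
sed -i "s/np.array(i\['rotation'\])/Rm(i)/g" h.py; sed -i '2a from scipy.spatial.transform import Rotation\ndef Rm(i): return Rotation.from_quat(i["rotation"]).as_matrix()' h.py
python3 - <<'E'
from h import *
i=camera_info('scene');j=camera_info('top');print(j,np.round(Rm(j),2),np.round(Rm(i),2))
B,e=tri([(j,427,252),(i,234.3,217.3)]);print('ball',B,e)
c=lambda x,y:(360+x/3,170+y/3); s=lambda x,y:(190+(x-390)/3,200+y/3)
A,e=tri([(j,*c(188,204)),(i,*s(551,132))]);print('turnb',A,e,onz(j,*c(188,204),.05))
print('blocktop',onz(j,*c(210,98),.052))
C=[onz(j,*c(*p),.012) for p in[(78,30),(340,90),(306,298),(33,237)]]
print(np.round(C,3));
for k in range(4):print(np.linalg.norm(C[k]-C[k-1]),np.degrees(np.arctan2(*(C[k]-C[k-1])[[1,0]])))
for p,q in [((140,45),(98,243)),((162,48),(122,243)),((270,76),(228,275)),((293,78),(250,275))]:
    P,Q=onz(j,*c(*p),.058),onz(j,*c(*q),.058);print(np.round(P,3),np.round(Q,3),np.degrees(np.arctan2(*(P-Q)[[1,0]])))
print('whiteball',tri([(j,216,261),(i,355,136)]))
o=get_obs();print(Rotation.from_quat(o['ee_rot']).as_matrix().round(3))
E
```

```text
{'fx': 487.3487713054868, 'fy': 487.3487713054868, 'cx': 321.5520290595701, 'cy': 199.68117653074793, 'origin': array([ 0.43852704, -0.00737061,  1.05150419]), 'rotation': array([ 0.70420974, -0.70359815,  0.06922299, -0.06516487])} [[ 0.   -0.98  0.19]
 [-1.   -0.   -0.01]
 [ 0.01 -0.19 -0.98]] [[ 0.61  0.65 -0.45]
 [ 0.79 -0.51  0.34]
 [-0.01 -0.56 -0.83]]
ball [ 0.51699218 -0.21293637  0.12109169] [np.float64(0.0010511115002441564), np.float64(0.0010511115002441675)]
turnb [ 0.55239775 -0.22118926  0.04672727] [np.float64(0.0015611953815826791), np.float64(0.0015611953815827418)] [ 0.55124514 -0.22185275  0.05      ]
blocktop [ 0.6250825  -0.23964875  0.052     ]
[[ 0.683 -0.155  0.012]
 [ 0.639 -0.344  0.012]
 [ 0.489 -0.311  0.012]
 [ 0.532 -0.119  0.012]]
0.1552153937051286 -13.31161991814892
0.1942147353545525 -103.20037188236383
0.1531035733628431 167.62124499921984
0.1967230279712231 77.41920945208342
[ 0.661 -0.191  0.058] [ 0.524 -0.158  0.058] -13.49399718173395
[ 0.659 -0.206  0.058] [ 0.524 -0.174  0.058] -13.283623361588585
[ 0.64  -0.281  0.058] [ 0.502 -0.245  0.058] -14.399289848562608
[ 0.638 -0.297  0.058] [ 0.502 -0.26   0.058] -14.94312759092533
whiteball (array([0.49920884, 0.18708055, 0.12589383]), [np.float64(0.0007990385804216142), np.float64(0.0007990385804217224)])
[[ 0.926  0.376 -0.001]
 [ 0.376 -0.926  0.001]
 [-0.    -0.001 -1.   ]]
```

Axis height, the 84 mm bar length and the base size (about 154 x 196 mm) all match the description. Clamp yaw is about -13.3°, the lean about 0.44 rad. Now I turn the tool and shut the fingers.

move_arm --moves '[[[0,0,0],[0,0,8.85],0],[[0,0,0],[0,0,8.85],0],[[0,0,0],[0,0,8.85],0],[[0,0,0],[0,0,8.85],0],[[0.3,-1,0],[0,0,0],0]]' --squeeze 40

```text
clock: 0.72
position: [0.2467, -0.5571, 0.2094]
ee_rot: [0.993, -0.118, -0.001, -0.0]
ft_force: [0.9, 0.3, 0.2]
grip_width: 0.001
```

move_arm --moves '[[[0.35,-1,0],[0,0,0],0],[[0.35,-1,0],[0,0,0],0],[[0.35,-1,0],[0,0,0],0],[[0.35,-1,0],[0,0,0],0],[[0.35,-1,0],[0,0,0],0]]'

```text
clock: 1.35
position: [0.3199, -0.4439, 0.2099]
ee_rot: [0.993, -0.116, -0.0, -0.0]
ft_force: [0.9, -0.5, 0.7]
grip_width: 0.002
```

move_arm --moves '[[[0.35,-1,0],[0,0,0],0],[[0.35,-1,0],[0,0,0],0],[[0.35,-1,0],[0,0,0],0],[[0.35,-1,0],[0,0,0],0],[[0.35,-1,0],[0,0,0],0]]'

```text
clock: 1.98
position: [0.3911, -0.3324, 0.2099]
ee_rot: [0.993, -0.116, -0.0, -0.0]
ft_force: [-0.0, -0.6, 0.9]
grip_width: 0.002
```

Run:
```python
from h import *
o=get_obs();R=Rotation.from_quat(o['ee_rot']).as_matrix();print(o['clock'],o['position'],R.round(3),o['ft_force'],o['grip_width'])
print('to standoff, tool 25mm units',R.T@(np.array([.474,-.203,.085])-o['position'])/.025)
j=camera_info('top');print('loose',[onz(j,*p,.04).round(3) for p in((437,289),(473,312),(455,334),(425,306))])
```

```text
1.975 [ 0.39112425 -0.33238078  0.20989389] [[ 0.973 -0.23  -0.   ]
 [-0.23  -0.973  0.   ]
 [-0.001 -0.    -1.   ]] [-0.04066743 -0.57320822  0.87738226] 0.0018519894637232127
to standoff, tool 25mm units [ 2.03853291 -5.79787363  4.99590436]
loose [array([ 0.448, -0.249,  0.04 ]), array([ 0.402, -0.32 ,  0.04 ]), array([ 0.359, -0.282,  0.04 ]), array([ 0.414, -0.223,  0.04 ])]
```

move_arm --moves '[[[0.4,-1,0],[0,0,0],0],[[0.4,-1,0],[0,0,0],0],[[0.4,-1,0],[0,0,0],0],[[0.3,-1,0],[0,0,0],0],[[0.2,-1,0.5],[0,0,0],0]]'

```text
clock: 2.6
position: [0.4618, -0.2207, 0.198]
ee_rot: [0.993, -0.116, 0.001, 0.0]
ft_force: [0.1, 0.3, -0.4]
grip_width: 0.0
```

move_arm --moves '[[[0,0,1],[0,0,0],0],[[0,0,1],[0,0,0],0],[[0,0,1],[0,0,0],0],[[0,0,0.5],[0,0,0],0],[[0,0,0],[0,0,0],0]]'

```text
clock: 3.22
position: [0.4606, -0.2212, 0.1097]
ee_rot: [0.993, -0.116, -0.001, -0.0]
ft_force: [-0.4, -0.5, 0.5]
grip_width: 0.003
```

Run:
```python
from h import *
o=get_obs();R=Rotation.from_quat(o['ee_rot']).as_matrix();print(o['clock'],o['position'],o['ft_force'],'to axis',R.T@(np.array([.552,-.221,.045])-o['position'])/.025)
a,i=snap('scene','s2');w,k=snap('wrist','w2')
cv2.imwrite('pics/c2.png',np.hstack([cv2.resize(a[160:310,140:320],(480,400),interpolation=2),cv2.resize(w,(320,200)).repeat(2,0)[:400] ])[:,:,::-1])
```

```text
3.225 [ 0.46055563 -0.22122524  0.10967593] [-0.38574692 -0.52403566  0.47256987] to axis [ 3.56133654 -0.84907804  2.58226811]
```

View pics/c2.png

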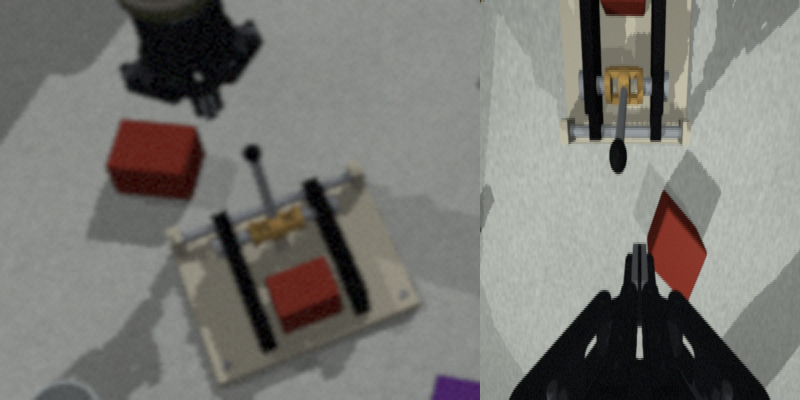

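The fingers are shut and stand behind the bar. The ball, at crop (618,155) in the wrist view, lies about 21 mm to the tool's -y side. Aligning and lowering.

move_arm --moves '[[[0,-0.43,0.5],[0,0,0],0],[[0,-0.42,0.5],[0,0,0],0],[[0,0,0],[0,0,0],0]]'

```text
clock: 3.7
position: [0.4655, -0.199, 0.0839]
ee_rot: [0.993, -0.115, -0.001, -0.0]
ft_force: [-0.2, 0.3, -0.2]
grip_width: -0.004
```

Run:
```python
from h import *
o=get_obs();R=Rotation.from_quat(o['ee_rot']).as_matrix();print(o['clock'],o['position'],o['ft_force'],'to axis',R.T@(np.array([.552,-.221,.045])-o['position'])/.025)
w,k=snap('wrist','w3')
print('tcp px',proj(k,o['position']))
```

```text
3.7 [ 0.46545814 -0.19899088  0.08394479] [-0.18258424  0.29171543 -0.15833887] to axis [3.57451411 0.06976376 1.55013812]
tcp px [319.13248522 242.21589292]
```

View pics/w3.png

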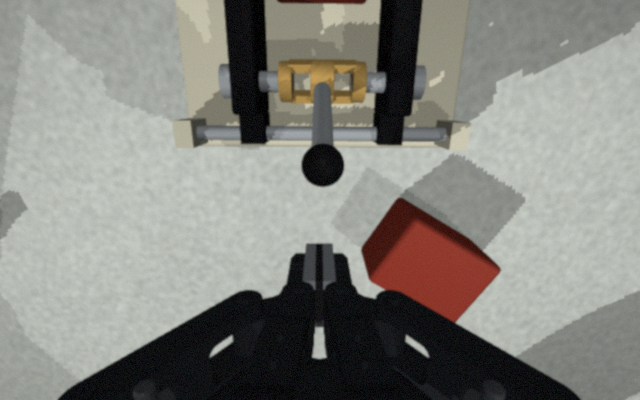

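The ball (322,165) and the fingertips (319,242) are in line. Now I push forward along tool x.

move_arm --moves '[[[0.4,0.07,0],[0,0,0],0],[[0.4,0,0],[0,0,0],0],[[0.3,0,0],[0,0,0],0],[[0.3,0,0],[0,0,0],0],[[0.3,0,0],[0,0,0],0]]'

```text
clock: 4.38
position: [0.5068, -0.2121, 0.0851]
ee_rot: [0.993, -0.116, -0.001, -0.0]
ft_force: [-3.6, 2.0, 3.1]
grip_width: -0.002
```

move_arm --moves '[[[0.3,0,0],[0,0,0],0],[[0.3,0,0],[0,0,0],0],[[0.3,0,0],[0,0,0],0],[[0.2,0,0],[0,0,0],0],[[0.2,0,0],[0,0,0],0]]'

```text
clock: 5.0
position: [0.5388, -0.2198, 0.0852]
ee_rot: [0.993, -0.116, 0.0, 0.0]
ft_force: [-1.7, 0.7, 2.5]
grip_width: 0.003
```

move_arm --moves '[[[0.2,0,0],[0,0,0],0],[[0.2,0,0.05],[0,0,0],0],[[0.2,0,0.05],[0,0,0],0],[[0.2,0,0.05],[0,0,0],0],[[0.15,0,0.05],[0,0,0],0]]'

```text
clock: 5.62
position: [0.562, -0.2253, 0.0802]
ee_rot: [0.993, -0.116, 0.0, 0.0]
ft_force: [-1.6, 0.8, 2.6]
grip_width: -0.0
```

move_arm --moves '[[[0.1,0,0.03],[0,0,0],0],[[0.08,0,0.03],[0,0,0],0],[[0.05,0,0.02],[0,0,0],0],[[0.05,0,0.02],[0,0,0],0]]'

```text
clock: 6.12
position: [0.5683, -0.2268, 0.0776]
ee_rot: [0.993, -0.116, -0.0, 0.0]
ft_force: [-2.7, 1.0, 2.2]
grip_width: 0.001
```

move_arm --moves '[[[0.06,0,0.02],[0,0,0],0],[[0.06,0,0.02],[0,0,0],0],[[0.06,0,0.02],[0,0,0],0]]'

```text
clock: 6.5
position: [0.5724, -0.2278, 0.0758]
ee_rot: [0.993, -0.116, -0.001, -0.0]
ft_force: [-4.1, 0.7, 0.2]
grip_width: -0.0
```

move_arm --moves '[[[0.05,0,0.02],[0,0,0],0],[[0.05,0,0.02],[0,0,0],0]]'

```text
clock: 6.75
position: [0.5751, -0.2284, 0.0751]
ee_rot: [0.993, -0.116, -0.0, 0.0]
ft_force: [-4.2, 0.1, -0.2]
grip_width: -0.001
```

Run:
```python
from h import *
a,i=snap('scene','s4');w,k=snap('wrist','w4')
cv2.imwrite('pics/c4.png',np.hstack([cv2.resize(a[180:310,180:320],(400,371),interpolation=2),cv2.resize(w[0:371,120:520],(400,371))])[:,:,::-1])
```

```text
(no output)
```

View pics/c4.png

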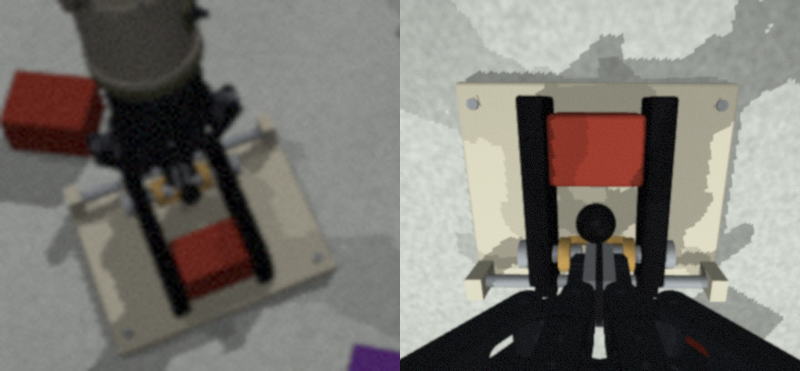

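The bar is over past upright (ball at crop (190,195) in the scene view and (596,222) in the wrist view), and the jaws are almost on the block. Force is still low, so I keep creeping.

move_arm --moves '[[[0.06,0,0.02],[0,0,0],0],[[0.06,0,0.02],[0,0,0],0],[[0.0,0,0.0],[0,0,0],0]]'

```text
clock: 7.22
position: [0.5784, -0.2291, 0.0743]
ee_rot: [0.993, -0.116, 0.0, 0.0]
ft_force: [-2.7, -0.2, -0.5]
grip_width: -0.0
```

Run:
```python
from h import *
i=camera_info('scene');k=camera_info('wrist');o=get_obs()
print(o['ft_force'],o['position'])
A=np.array([.552,-.221,.045]);u=np.array([.973,-.23,0])
for t in np.arange(.3,1,.1):print(round(t,1),proj(i,A+.085*(np.sin(t)*u+np.cos(t)*np.array([0,0,1]))).round(1))
```

```text
[-2.74194924 -0.15812199 -0.49138571] [ 0.57840626 -0.22912874  0.07426429]
0.3 [241.9 236. ]
0.4 [243.2 239.2]
0.5 [244.5 242.6]
0.6 [245.7 245.9]
0.7 [247.  249.3]
0.8 [248.2 252.6]
0.9 [249.3 255.8]
```

move_arm --moves '[[[0.07,0,0.03],[0,0,0],0],[[0.07,0,0.03],[0,0,0],0],[[0.0,0,0.0],[0,0,0],0]]'

```text
clock: 7.6
position: [0.5806, -0.2297, 0.0727]
ee_rot: [0.993, -0.116, -0.001, -0.0]
ft_force: [-9.4, 2.1, 5.2]
grip_width: -0.0
```

move_arm --moves '[[[0.06,0,0.02],[0,0,0],0],[[0.06,0,0.02],[0,0,0],0],[[0.0,0,0.0],[0,0,0],0]]'

```text
clock: 7.98
position: [0.5819, -0.23, 0.0716]
ee_rot: [0.993, -0.116, -0.003, -0.0]
ft_force: [-18.0, 4.5, 10.3]
grip_width: -0.0
```

Force has jumped to about 21 N, which suggests the stop. I hold one row and look.

Run:
```python
from h import *
print(get_obs()['ft_force'])
a,i=snap('scene','s5');w,k=snap('wrist','w5')
cv2.imwrite('pics/c5.png',np.hstack([cv2.resize(a[180:310,180:320],(400,371),interpolation=2),cv2.resize(w[0:371,120:520],(400,371))])[:,:,::-1])
A=np.array([.552,-.221,.045]);u=np.array([.973,-.23,0])
for t in np.arange(.5,1,.1):
  P=A+.085*(np.sin(t)*u+np.cos(t)*np.array([0,0,1])); s=proj(i,P);print(round(t,1),(s-180)*[400/140,371/130],proj(k,P)-[-280,0])
```

```text
[-17.99138432   4.49442598  10.31812762]
0.5 [184.16595835 178.60818615] [595.1005134 271.9911838]
0.6 [187.80738037 188.21045258] [595.14650781 251.96377125]
0.7 [191.36618102 197.75296051] [595.21152938 232.84218291]
0.8 [194.79919575 207.11962914] [595.29270878 215.08615678]
0.9 [198.06531928 216.19759028] [595.3867774  199.04970203]
```

View pics/c5.png

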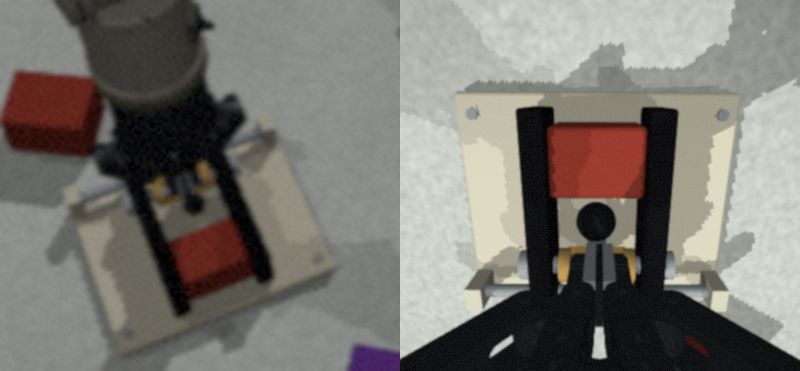

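The ball reads about 0.77 rad, near the stop within my reading error. One more small push along the arc will test whether it is firm.

move_arm --moves '[[[0.05,0,0.05],[0,0,0],0],[[0.0,0,0.0],[0,0,0],0],[[0.0,0,0.0],[0,0,0],0]]'

```text
clock: 8.45
position: [0.5828, -0.2301, 0.0707]
ee_rot: [0.993, -0.116, -0.003, -0.0]
ft_force: [-20.4, 5.3, 15.2]
grip_width: -0.003
```

move_arm --moves '[[[0.06,0,0.06],[0,0,0],0],[[0.0,0,0.0],[0,0,0],0],[[0.0,0,0.0],[0,0,0],0]]'

```text
clock: 8.82
position: [0.5839, -0.2304, 0.0697]
ee_rot: [0.993, -0.116, -0.004, -0.0]
ft_force: [-24.3, 7.2, 21.0]
grip_width: 0.001
```

Now about 33 N with steady stiffness, well over the required push. Backing off and retreating up.

move_arm --moves '[[[-0.3,0,-0.2],[0,0,0],0],[[-0.6,0,-0.2],[0,0,0],0],[[-0.9,0,0],[0,0,0],0],[[-1,0,0],[0,0,0],0],[[-1,0,-0.3],[0,0,0],0]]'

```text
clock: 9.45
position: [0.4939, -0.209, 0.0864]
ee_rot: [0.993, -0.116, 0.0, 0.0]
ft_force: [0.5, 0.1, -0.4]
grip_width: 0.004
```

move_arm --moves '[[[-1,0,-1],[0,0,0],0],[[-1,0,-1],[0,0,0],0],[[0,0,-1],[0,0,0],0],[[0,0,-1],[0,0,0],0],[[0,0,0],[0,0,0],0]]'

```text
clock: 10.07
position: [0.4473, -0.1982, 0.1886]
ee_rot: [0.993, -0.116, 0.002, 0.001]
ft_force: [-0.4, 0.1, -1.2]
grip_width: -0.001
```

Run:
```python
from h import *
o=get_obs();print(o['clock'],o['position'],o['ft_force'])
a,i=snap('scene','s6');b,j=snap('top','t6')
cv2.imwrite('pics/c6.png',np.hstack([cv2.resize(b[170:280,360:490],None,fx=3,fy=3,interpolation=2),cv2.resize(a[200:310,190:320],None,fx=3,fy=3,interpolation=2)])[:,:,::-1])
A=np.array([.552,-.221,.045]);u=np.array([.973,-.23,0])
for t in np.arange(.5,1,.1):
  P=A+.085*(np.sin(t)*u+np.cos(t)*np.array([0,0,1])); print(round(t,1),(proj(j,P)-[360,170])*3,(proj(i,P)-[190,200])*3+[390,0])
t1=cv2.imread('pics/t1.png')[:,:,::-1]
for x in(t1,b):
  r=x[170:230,400:460].astype(int);m=(r[...,0]>70)&(r[...,1]<45)&(r[...,2]<45);y,c=np.nonzero(m);print('red px',m.sum(),c.mean()+400,y.mean()+170)
print('white clamp diff',np.abs(t1[180:290,160:290].astype(int)-b[180:290,160:290]).mean())
```

```text
10.075 [ 0.44729271 -0.19819236  0.18862427] [-0.4442778   0.14436302 -1.23405544]
0.5 [221.28157582 129.66369824] [553.37425627 127.75523612]
0.6 [221.7877744  120.07576421] [557.19774939 137.84926282]
0.7 [221.90166288 111.49070019] [560.93449007 147.88047062]
0.8 [221.62958226 103.98896386] [564.53915554 157.72683387]
0.9 [220.98276796  97.63351279] [567.96858525 167.26970407]
red px 575 428.67304347826087 204.7408695652174
red px 434 428.65668202764977 203.68433179723502
white clamp diff 6.761491841491842
```

View pics/c6.png

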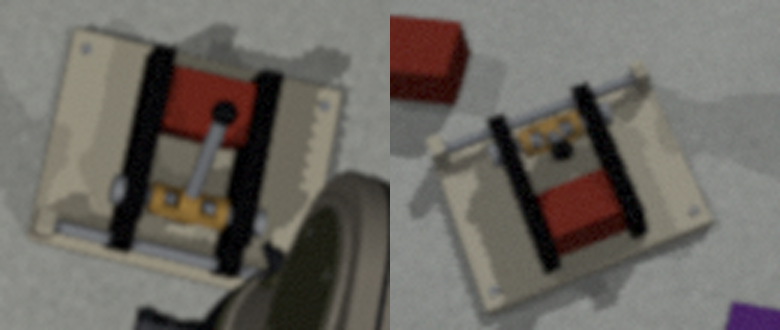

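After letting go, the bar is over, with its ball at top crop (224,112) and scene crop (562,151), and both jaws are against the block. The angle reads about 0.72, so I'll refine it with the ball's circle.

Run:
```python
from h import *
i=camera_info('scene');j=camera_info('top')
B0,_=tri([(j,427,252),(i,234.3,217.3)])
B1,e=tri([(j,360+224/3,170+112/3),(i,190+(562-390)/3,200+151/3)]);print(B1,e)
u=np.array([.973,-.23,0]);d=B1-B0;c=np.linalg.norm(d);print('chord',c,'swing',2*np.arcsin(c/.17))
m=(B0+B1)/2;h=np.array([u@m,m[2]]);dd=np.array([u@d,d[2]]);dd/=np.linalg.norm(dd);n=np.array([dd[1],-dd[0]]);n*=-np.sign(n[1])
C=h+n*np.sqrt(.085**2-c*c/4);print('axis',C,'expected',u@[.552,-.221,0])
for B in(B0,B1):print(np.arctan2(u@B-C[0],B[2]-C[1]))
```

```text
[ 0.60597512 -0.23474927  0.10708885] [np.float64(0.0010407434011391451), np.float64(0.0010407434011391293)]
chord 0.09268142262933068 swing 1.1532191748363316
axis [0.58703924 0.04365175] expected 0.5879260000000001
-0.42481215511261217
0.728210735218079
```

The angle is about 0.73 rad, past the grip point but short of the 0.85 stop. There is time, so I'll push again slightly higher on the bar, where the lever is longer.

move_arm --moves '[[[0.9,0,0.8],[0,0,0],0],[[1,0,0.9],[0,0,0],0],[[1,0,0.9],[0,0,0],0],[[1,0,0.8],[0,0,0],0],[[0.6,0,0.6],[0,0,0],0]]'

```text
clock: 10.8
position: [0.5556, -0.2233, 0.0839]
ee_rot: [0.993, -0.116, -0.001, -0.0]
ft_force: [0.2, 0.1, 0.6]
grip_width: 0.004
```

move_arm --moves '[[[0.2,0,0],[0,0,0],0],[[0.1,0,0],[0,0,0],0],[[0.1,0,0],[0,0,0],0],[[0.05,0,0.05],[0,0,0],0],[[0,0,0],[0,0,0],0]]'

```text
clock: 11.42
position: [0.5664, -0.2263, 0.0855]
ee_rot: [0.993, -0.116, 0.0, 0.0]
ft_force: [-0.9, 1.1, -0.3]
grip_width: 0.002
```

move_arm --moves '[[[0.15,0,0],[0,0,0],0],[[0.15,0,0],[0,0,0],0],[[0.1,0,0.0],[0,0,0],0],[[0,0,0],[0,0,0],0]]'

```text
clock: 11.92
position: [0.5764, -0.2286, 0.0851]
ee_rot: [0.993, -0.116, -0.0, -0.0]
ft_force: [-0.7, -0.1, 0.9]
grip_width: 0.002
```

move_arm --moves '[[[0.08,0,0.06],[0,0,0],0],[[0.05,0,0.05],[0,0,0],0],[[0,0,0],[0,0,0],0]]'

```text
clock: 12.3
position: [0.5793, -0.2293, 0.0823]
ee_rot: [0.993, -0.116, -0.0, -0.0]
ft_force: [0.6, 0.8, -0.6]
grip_width: -0.002
```

move_arm --moves '[[[0.08,0,0.04],[0,0,0],0],[[0.08,0,0.04],[0,0,0],0],[[0,0,0],[0,0,0],0]]'

```text
clock: 12.68
position: [0.5834, -0.2303, 0.0804]
ee_rot: [0.993, -0.116, 0.0, 0.0]
ft_force: [-0.4, 0.2, 0.2]
grip_width: -0.003
```

move_arm --moves '[[[0.05,0,0.04],[0,0,0],0],[[0.05,0,0.04],[0,0,0],0],[[0,0,0],[0,0,0],0]]'

```text
clock: 13.05
position: [0.5853, -0.2308, 0.0788]
ee_rot: [0.993, -0.116, -0.001, 0.0]
ft_force: [-4.0, 1.5, 4.7]
grip_width: -0.002
```

Contact resumes at the same place as before, so the bar held its angle, and the extra travel under load was spring in the jaws and fingers. I push once more to firm load, then ease off slowly so the screw keeps its squeeze.

move_arm --moves '[[[0.06,0,0.06],[0,0,0],0],[[0.06,0,0.06],[0,0,0],0],[[0,0,0],[0,0,0],0]]'

```text
clock: 13.42
position: [0.5876, -0.2313, 0.0767]
ee_rot: [0.993, -0.116, -0.001, 0.0]
ft_force: [-12.1, 3.9, 15.9]
grip_width: -0.001
```

move_arm --moves '[[[0.05,0,0.05],[0,0,0],0],[[0.05,0,0.05],[0,0,0],0],[[0,0,0],[0,0,0],0]]'

```text
clock: 13.8
position: [0.5894, -0.2317, 0.075]
ee_rot: [0.993, -0.116, -0.002, 0.0]
ft_force: [-18.7, 5.2, 24.5]
grip_width: -0.003
```

Run:
```python
from h import *
a,i=snap('scene','s7');w,k=snap('wrist','w7')
cv2.imwrite('pics/c7.png',np.hstack([cv2.resize(a[200:310,190:320],None,fx=3,fy=3,interpolation=2),cv2.resize(w[0:330,120:520],(400,330))])[:,:,::-1])
A=np.array([.552,-.221,.045]);u=np.array([.973,-.23,0])
for t in np.arange(.6,1,.1):
  P=A+.085*(np.sin(t)*u+np.cos(t)*np.array([0,0,1])); print(round(t,1),(proj(i,P)-[190,200])*3,proj(k,P)-[-270,0])
```

```text
0.6 [167.19774939 137.84926282] [585.4054837  263.30939929]
0.7 [170.93449007 147.88047062] [585.45914637 244.72899102]
0.8 [174.53915554 157.72683387] [585.52693291 227.38243333]
0.9 [177.96858525 167.26970407] [585.60614268 211.61538585]
```

View pics/c7.png

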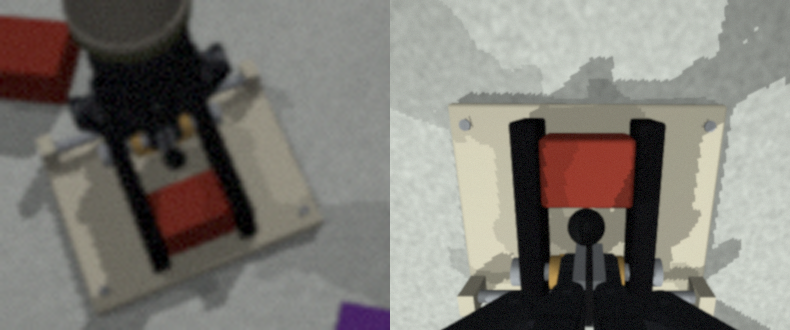

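move_arm --moves '[[[-0.06,0,-0.06],[0,0,0],0],[[-0.06,0,-0.06],[0,0,0],0],[[-0.06,0,-0.06],[0,0,0],0],[[-0.06,0,-0.06],[0,0,0],0],[[-0.06,0,-0.06],[0,0,0],0]]'

```text
clock: 14.52
position: [0.5838, -0.2304, 0.0805]
ee_rot: [0.993, -0.116, 0.0, 0.0]
ft_force: [-0.2, 0.5, -0.5]
grip_width: -0.0
```

Under 31 N the ball reads 0.80 rad in both views: scene crop (175,158), wrist crop (586,227). Now a full withdrawal.

move_arm --moves '[[[-0.5,0,-0.2],[0,0,0],0],[[-1,0,-0.3],[0,0,0],0],[[-1,0,-0.8],[0,0,0],0],[[-1,0,-1],[0,0,0],0],[[-1,0,-1],[0,0,0],0]]'

```text
clock: 15.15
position: [0.4729, -0.2042, 0.1638]
ee_rot: [0.993, -0.116, 0.0, 0.0]
ft_force: [-0.5, -0.0, 0.7]
grip_width: -0.003
```

move_arm --moves '[[[-1,0,-1],[0,0,0],0],[[-1,0,-0.5],[0,0,0],0],[[-1,0,0],[0,0,0],0],[[0,0,0],[0,0,0],0]]'

```text
clock: 15.65
position: [0.3999, -0.1873, 0.2009]
ee_rot: [0.993, -0.116, 0.0, 0.001]
ft_force: [0.7, -0.3, 1.0]
grip_width: -0.001
```

Run:
```python
from h import *
o=get_obs();print(o['clock'],o['position'],o['ft_force'])
a,i=snap('scene','s8');b,j=snap('top','t8')
cv2.imwrite('pics/c8.png',np.vstack([np.hstack([cv2.resize(b[170:270,360:490],None,fx=3,fy=3,interpolation=2),cv2.resize(a[200:300,190:320],None,fx=3,fy=3,interpolation=2)]),np.hstack([cv2.resize(x[190:290,160:290],None,fx=3,fy=3,interpolation=2)for x in(cv2.imread('pics/t1.png')[:,:,::-1],b)])])[:,:,::-1])
t=[cv2.cvtColor(x[120:160,330:375],cv2.COLOR_RGB2GRAY) for x in (cv2.imread('pics/s1.png')[:,:,::-1].copy(),a)]
print('scene white ball shift px',cv2.phaseCorrelate(*[np.float32(x) for x in t]))
```

```text
15.65 [ 0.3999478  -0.18728218  0.20092668] [ 0.73608521 -0.27235396  0.97052826]
scene white ball shift px ((0.6006820257230885, 0.09106557179278951), 0.9885159847471449)
```

View pics/c8.png

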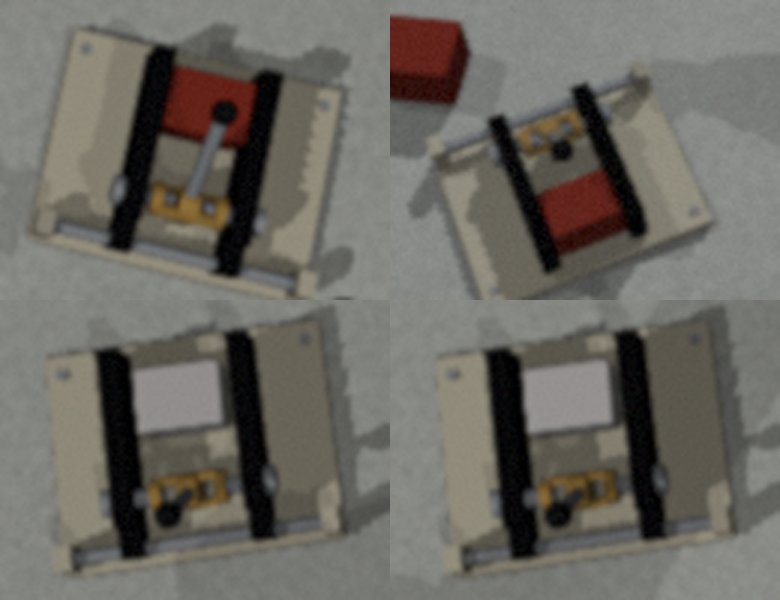

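Everything looks right: the bar is over, both jaws touch the block, the white clamp is unchanged and the robot is clear. Handing in.

```bash
python3 -c "
from workcell import *
print(hand_in())"
```

```text
the job is handed in; nothing more can be done
None
```

I swung the red clamp's bar up and over with shut fingers, pressed it firmly twice, backed off and handed in at about 15.8 s. I could not measure the squeeze on the block directly, and I never saw the bar at the full 0.85 rad stop.

- **Bar:** the ball moved about 93 mm from its start. Two presses of 31–33 N (more than the 10–15 N called for) took the bar to about 0.80 rad, as read from the pictures. Released, it rested both times at about 0.73 rad, with roughly 0.03 rad reading error.
- **Squeeze:** both jaws are seen against the block. The bar springs back under load and then stays put, which suggests the screw's friction is holding the squeeze. That is an inference, not a reading.
- **Red block:** it looks level. Its image centre moved about 1 px between the first picture and the one after the first press, though the bar partly hid it in the second.
- **White clamp:** it looks unchanged, with an image shift of 0.6 px or less.
- **Robot:** it was clear of everything at the end, with wrist force about 1 N, which is noise.

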